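# Stand the fallen recipe stand back up and slide it home

## Robot

A 6-joint arm with a two-finger parallel gripper is mounted at the origin on the work surface. World frame = base frame: x ahead of the robot, y to its left, z up, the work surface at z = 0. Lengths are in m, angles in rad, forces in N, time in s.
With the tool pointing down it reaches from about 0.3 to 0.775 m from the base axis. Payload 14.6 kg.
Tool frame: the origin (TCP) lies on the centre line of the jaws, within the pads' length; the fingertips stand 19 mm ahead of it and the grasp point (between the pads) is the TCP; z points along the fingers, y is the line along which they close (so a half turn about z gives the same grasp; the last joint's range is limited). The gripper opens to 94 mm and grips with 3 to 60 N. Pads are 16 mm wide; open, the fingers measure 119 mm over their backs; the gripper's body (75 mm by 177 mm) begins 78 mm behind the grasp point.
Start: joints at [1.154, 0.3, 1.521, -0, 1.321, -0.067], TCP at [0.188, 0.517, 0.224] pointing down, gripper open.
Joint ranges: [-3.03, 3.03], [-0.79, 2.21], [0.23, 2.52], [-1.04, 4.18], [0, 3.07], [-2.55, 2.55]. Speed limits (rad/s): [2.22, 2.22, 2.57, 3.14, 3.14, 3.14].

## Interface

Orientations are given as [roll, pitch, yaw] about the fixed x, y, z axes, in that order (R = Rz(yaw) Ry(pitch) Rx(roll)).
In Python, from station import get_obs, camera, workorder gives the robot as it stands.
- The arm moves only by the tool play_rows, never from a script. Its argument "motion" is a list that holds one entry, the list of rows, each a list of 7 numbers: the shift along the tool's x, y, z as a fraction of full scale, then the turn, a rotation vector about the tool's x, y, z as a fraction of full scale, then the opening, from -1 (shut) to 1 (fully open). In form: [[[x, y, z, ax, ay, az, grip], ...]]. A call has 1 to 10 rows; each row is the pose to reach, as a shift and turn from the pose commanded when the call began, along the tool's axes at that moment, turning the shorter way round; what a row does not reach only later rows make up. Full scale, the value 1, is 0.25 m for a shift and 2 pi rad for a turn. A row lasts 1/10 s, in which the tool goes at most 50 mm and 8.59 degrees, less where a joint would pass 70% of its speed; a pose out of reach is approached as far as the arm can. A call with a number of a shift or a turn outside -1 to 1 is refused whole. A call with a gripper value outside its range is refused whole. The fingers move at their own pace and stop on an object; "grip_force" is the grip in N (left out, the last holds). Time passes only in rows, so rows that repeat a pose let the fingers close. It gives the time, the measured TCP pose, the force, the opening and the grip force at its end, in the units of the state.
- get_obs(): the state, without advancing time (a new reading comes with each control period).
- camera(name): name is "scene" or "top" or "wrist"; returns a dict with "frame" (400x640x3 uint8, red, green, blue), "z_map" (400x640 float32, m along the optical axis (not along the pixel's ray), 0 where there is no reading), "camera_matrix" (3x3 intrinsics, pixels), "D" ([k1, k2, p1, p2, k3] as OpenCV has them; the pictures are not rectified), "T" (4x4, takes a point from camera to world coordinates); the wrist camera has in their place "T_tool_cam" (4x4, takes a point from camera to tool coordinates, whose origin is the TCP and whose axes are the flange's). Camera axes: x right, y up, looking along -z (the intrinsics and any distortion apply to the point x, -y, -z); pixel columns grow to the right and rows downward; lengths in m; the calibration is good to about 2 mm. A picture is of the moment at which its call begins: read the wrist's pose just before it.
- workorder.hand_in(): hands the job in; it is judged then, once.
The state is a dict: "time_s": time; "qpos": joint angles; "joint_vel": joint speeds; "tau": joint torques, N m; "ee_pos": TCP position; "eef_rot": TCP orientation; "force": force on the tool from outside, world axes, zero at the start; "moment": the same for the moment, N m; "grip_width": finger opening in m; "grip_force": force on a finger pad.
Only numpy, scipy, OpenCV 4.12 (cv2) and the standard library are available. Lean on these libraries where they do the work, as an engineer would, in place of code of your own. Each camera call takes 0.05 s, during which the arm holds its last target. There are 200 camera calls.

## Task

The recipe stand has been knocked onto its back. Using gentle fingertip pushes only, without gripping or lifting it, tip it back up so that it stands on its foot, then push it along the board, still standing, until its back edge sits flush against the wooden rail. Leave the jars and the pepper mill where they are.

Things in the scene. Friction and masses are not known exactly. Their poses are not given: they have to be found in the camera images.
- stand: Recipe stand, loose, 0.4-0.6 kg: an L of heavy flat steel foot and wooden plate with a recipe sheet on its front. Origin: middle of the heel (outer corner edge of the L), at board height (z 5 mm) lying or standing. Standing: z up, x backwards; foot x 0 to -100 mm, 120 wide (y), 14 thick (z); plate x 0 to -8, 120 wide, z up to 160. Lying at the start: z level, roughly towards the rail; -x up.
- stand_edge (a point): Middle of the foot's free (front) edge, on its upper face: x -100, z 14 mm in the stand's frame. At the start the foot sticks straight up, this edge 100 mm over the board, its upper face looking to the rail over the plate. Pushing that face near the edge away from the rail (about 2 N) tips the stand up about its heel; past about 40 degrees it drops onto its foot by itself.
- stand_top (a point): Middle of the plate's top edge on its back: z 160 mm in the stand's frame. At the start the plate lies flat on the board, sheet up, this end nearest the rail. Once standing, the stand slides when pushed low at the foot's front edge (a few N) and may tip when pushed high on the plate.
- rail: Oak rail fixed on the board: a bar 20 mm thick (x), 320 long (y), 30 high. Origin: centre of its underside, on the board's top. Its x axis is level and points away from the stand, to world +y within about 9 degrees.
- rail_face (a point): Middle of the lower edge of the rail's face towards the stand (x -10 mm in the rail's frame): the face to slide the stand's back against.
- board: Fixed dark flat slab under everything: 560 mm in x, 840 in y, 5 thick, so its top is at z 5 mm. Origin: centre of its underside.
- jar_a: jar A (on the robot's side of the stand) is a closed small glass dessert jar full of brown cream, 64 mm diameter, 78 mm tall, standing on the board beside the stand; bystander. Origin: centre of its underside, z up.
- jar_b: jar B (on the side of the stand away from the robot) is a closed small glass dessert jar full of brown cream, 64 mm diameter, 78 mm tall, standing on the board beside the stand; bystander. Origin: centre of its underside, z up.
- mill: A dark wooden pepper mill, 52 mm diameter at the foot, 145 mm tall, standing on the board on the side of the stand away from the robot, farther from the rail than jar B; bystander. Origin: centre of its underside, z up.

How it is judged:
On the way, in this order (a step that is already met when the one before it is completed fails the run):
1. the stand is tipped up and stands on its foot on the board (angle between stand's own z axis and vertical below 0.09 rad and height (world z) of stand between -0.002 and 0.012 m), for 0.3 s.
2. the standing stand is slid back flush against the rail (all of step 1 and x of stand in the frame of rail between -0.018 and 0 m and angle between the x axis of stand and the x axis of rail, either way round below 0.1 rad and y of stand in the frame of rail between -0.15 and 0.15 m), for 0.2 s.
At the end, for the whole second after the job is handed in: The stand stands on its foot on the board (within 5 degrees of upright), at rest; the middle of its back edge is within 8 mm of the rail's face and within 150 mm of the rail's middle along it, its back is parallel to the rail within 0.1 rad; jars and mill within 30 mm of where they were (all of step 2 and linear speed of stand below 0.02 m/s and angular speed of stand below 0.1 rad/s and distance of each of jar_a, jar_b, mill from where it was at the start of the episode below 0.03 m); the robot touches nothing.
It fails at once if the stand is gripped or pushed hard: the fingers bear on it with over 30 N (contact force between the fingers and stand above 30 N).
It fails at once if the stand is lifted or carried: its heel edge rises more than about 20 mm off the board (height (world z) of stand above 0.026 m).
It fails at once if a jar or the pepper mill is knocked over or shoved more than 30 mm (distance of any of jar_a, jar_b, mill from where it was at the start of the episode above 0.03 m or angle between any of jar_a, jar_b, mill's own z axis and vertical above 0.35 rad).
It also fails if it takes over 58 s, if anything falls off the work surface, if the arm or the gripper's body presses on something with over 40 N, if the wrist force passes 120 N, or if a joint passes its speed limit or range.

## Working session

There is one attempt and no reset: what is moved stays moved. The work goes in short steps, Python scripts to look and compute and a tool call to move; the robot and the scene stay as the last step left them, time stands still between calls to the robot, and variables do not carry over. Pictures are saved under pics/ and viewed, at most 10 in all, crops included, and the job is handed in when it is done.

Besides the shell and the picture viewer there is one more tool, called after "Call:" as name([rows], argument=value, ...), one row to a line, values as JSON. play_rows: Moves the arm, as the interface text tells. Its arguments: {"type":"object","properties":{"motion":{"type":"array"},"grip_force":{"type":"number"}},"required":["motion"]}

```bash
mkdir -p pics; ls
cat > h.py <<'E'
import numpy as np, cv2
from station import get_obs, camera, workorder
from scipy.spatial.transform import Rotation as R
def pts(c):
    h,w=c["z_map"].shape; u,v=np.meshgrid(np.arange(w),np.arange(h))
    n=cv2.undistortPoints(np.stack([u,v],-1).reshape(-1,1,2).astype(np.float64),c["camera_matrix"],np.array(c["D"],float)).reshape(h,w,2)
    z=c["z_map"]; P=np.stack([n[...,0]*z,-n[...,1]*z,-z],-1)
    P=P@c["T"][:3,:3].T+c["T"][:3,3]; P[z==0]=np.nan
    return P
E
python3 - <<'E'
from h import *
o=get_obs(); print(o["time_s"],o["ee_pos"],o["eef_rot"],o["grip_width"])
for n in("top","scene"):
    c=camera(n); cv2.imwrite(f"pics/{n}0.png",c["frame"][...,::-1]); P=pts(c); np.save(n+"0.npy",P); np.save(n+"f.npy",c["frame"])
    print(n,c["T"].round(3).tolist(),[P[r,k].round(3).tolist() for r in(50,200,350) for k in(100,320,540)])
E
```

```text
pics
0.0 [0.18840063 0.51646384 0.22388   ] [-3.14045691e+00 -2.45480423e-05  2.79180433e+00] 0.09387365719822745
top [[0.02, 0.991, -0.135, 0.462], [-1.0, 0.018, -0.012, 0.112], [-0.01, 0.135, 0.991, 0.736], [0.0, 0.0, 0.0, 1.0]] [[0.862, 0.579, 0.002], [0.866, 0.126, -0.002], [0.877, -0.325, 0.0], [0.551, 0.547, -0.001], [0.557, 0.119, 0.013], [0.566, -0.301, 0.004], [0.27, 0.522, 0.001], [0.284, 0.114, 0.0], [0.287, -0.292, -0.002]]
scene [[-0.457, -0.757, 0.467, 0.945], [0.889, -0.387, 0.244, 0.292], [-0.004, 0.527, 0.85, 0.782], [0.0, 0.0, 0.0, 1.0]] [[0.385, -0.695, 0.022], [0.082, -0.158, -0.003], [-0.204, 0.404, -0.001], [0.753, -0.36, 0.004], [0.537, 0.077, 0.015], [0.307, 0.506, -0.001], [1.043, -0.554, -0.755], [0.811, 0.218, 0.005], [0.629, 0.574, -0.002]]
```

View pics/top0.png

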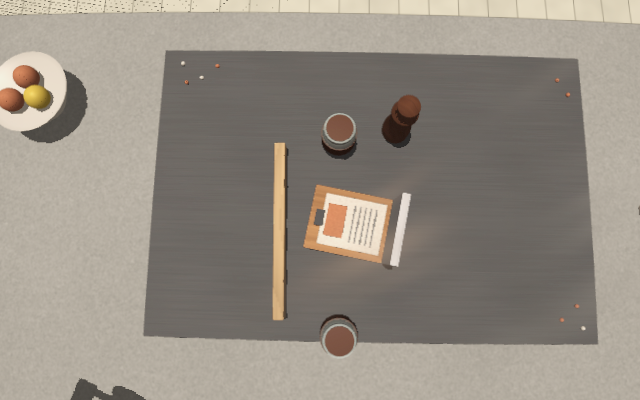

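View pics/scene0.png

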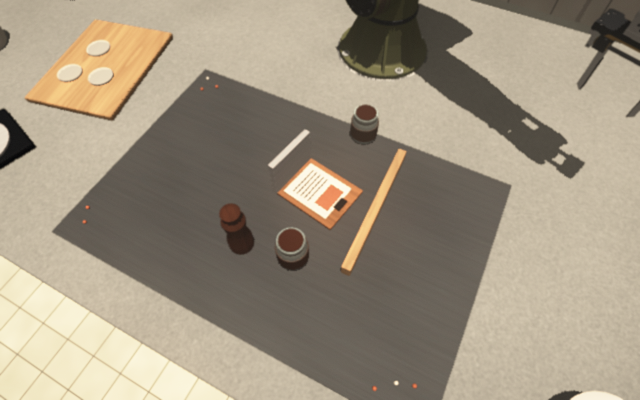

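The top view shows the rail at column 280 (rows 143–320), the plate at columns 305–392 and the upright foot's edge at column 401 (rows 193–265). Jar A is at (340,340), jar B at (340,130) and the mill at about (402,115).

Run:
```python
from h import *
P=np.load("top0.npy");F=np.load("topf.npy");c=camera("top")
hsv=cv2.cvtColor(F,cv2.COLOR_RGB2HSV); print("px",[(p,hsv[p[1],p[0]].tolist(),P[p[1],p[0]].round(3).tolist()) for p in((280,230),(401,230),(312,235),(340,340),(340,130),(408,107),(397,130))])
def rays(uv,z):
    n=cv2.undistortPoints(np.array(uv,float).reshape(-1,1,2),c["camera_matrix"],np.array(c["D"],float)).reshape(-1,2)
    d=np.c_[n[:,0],-n[:,1],-np.ones(len(n))]@c["T"][:3,:3].T; o=c["T"][:3,3]
    return o+d*((z-o[2])/d[:,2])[:,None]
def rect(m,name,z):
    n,l,s,_=cv2.connectedComponentsWithStats(m.astype(np.uint8)); k=1+np.argmax(s[1:,4]); m=l==k
    box=cv2.boxPoints(cv2.minAreaRect(np.argwhere(m)[:,::-1].astype(np.float32)))
    q=rays(box,z)
    q2=cv2.minAreaRect(rays(np.argwhere(m)[:,::-1],z)[:,:2].astype(np.float32)*1000)
    print(name,m.sum(),np.nanmedian(P[m],0).round(4),"rect mm",q2,"corners",q[:,:2].round(4).tolist())
H,S,V=cv2.split(hsv); u,v=np.meshgrid(np.arange(640),np.arange(400))
wood=(S>90)&(H<25)&(V>90)
rect(wood&(u>262)&(u<295)&(v>130)&(v<330),"rail",.035)
rect((((S>90)&(V>90))|(V>150))&(u>298)&(u<394)&(v>175)&(v<275),"plate",.013)
rect((V>140)&(S<60)&(u>388)&(u<415)&(v>185)&(v<275),"foot",.105)
for nm,uv in(("A",(340,341)),("B",(340,129))): print(nm,rays([uv],.083))
print("mill top",rays([(408,107)],.15))
m=(P[...,2]>.06)
n,l,s,ce=cv2.connectedComponentsWithStats(m.astype(np.uint8))
for k in range(1,n):
    if s[k,4]>60: q=P[l==k]; print(s[k].tolist(),np.min(q,0).round(3),np.max(q,0).round(3),np.median(q,0).round(3))
```

```text
px [((280, 230), [17, 99, 223], [0.499, 0.19, 0.034]), ((401, 230), [14, 21, 227], [0.498, -0.013, 0.106]), ((312, 235), [14, 132, 205], [0.492, 0.133, 0.015]), ((340, 340), [9, 115, 124], [0.321, 0.082, 0.086]), ((340, 130), [9, 117, 126], [0.67, 0.087, 0.086]), ((408, 107), [10, 145, 116], [0.692, -0.019, 0.142]), ((397, 130), [10, 143, 41], [0.679, -0.016, 0.063])]
rail 2031 [0.493  0.1922 0.0349] rect mm ((501.06072998046875, 192.34829711914062), (316.5520324707031, 20.65325355529785), 1.3992208242416382) corners [[0.3426, 0.1984], [0.6592, 0.2073], [0.6594, 0.1859], [0.343, 0.1782]]
plate 4987 [0.5126 0.0649 0.0137] rect mm ((515.169921875, 66.77178192138672), (147.05166625976562, 120.06059265136719), 79.39297485351562) corners [[0.4694, 0.1501], [0.588, 0.1287], [0.5602, -0.0184], [0.4429, 0.0059]]
foot 700 [ 0.5002 -0.0119  0.105 ] rect mm ((500.9090576171875, -12.032953262329102), (15.215630531311035, 120.57228088378906), 79.30847930908203) corners [[0.4428, 0.0065], [0.5615, -0.0156], [0.559, -0.0309], [0.4404, -0.0084]]
A [[0.31841612 0.08184404 0.083     ]]
B [[0.67247992 0.08651886 0.083     ]]
mill top [[ 0.68878441 -0.01715957  0.15      ]]
[0, 65, 50, 46, 1411] [0.709 0.629 0.06 ] [0.794 0.717 0.09 ] [0.737 0.669 0.078]
[388, 94, 33, 39, 866] [ 0.674 -0.044  0.06 ] [0.717 0.002 0.15 ] [ 0.688 -0.016  0.128]
[323, 113, 33, 36, 911] [0.644 0.059 0.06 ] [0.702 0.116 0.088] [0.67  0.088 0.084]
[385, 193, 26, 74, 958] [ 0.44  -0.029  0.06 ] [0.559 0.007 0.108] [ 0.5   -0.008  0.104]
[322, 319, 34, 39, 1054] [0.292 0.056 0.06 ] [0.349 0.111 0.088] [0.322 0.084 0.084]
```

Call:
play_rows([
  [[-0.1, -0.08, 0, 0, 0, 0.012, 0.2], [-0.25, -0.2, 0, 0, 0, 0.03, 0.2], [-0.4, -0.31, 0, 0, 0, 0.048, 0.2], [-0.55, -0.43, 0, 0, 0, 0.066, 0.2], [-0.7, -0.55, 0, 0, 0, 0.084, 0.2], [-0.82, -0.64, 0, 0, 0, 0.1, 0.2], [-0.9, -0.7, 0, 0, 0, 0.11, 0.2], [-0.94, -0.73, 0, 0, 0, 0.112, 0.2], [-0.94, -0.73, 0, 0, 0, 0.112, 0.2]],
])

```text
time_s: 1.05
ee_pos: [0.3471, 0.2641, 0.2244]
eef_rot: [-3.142, 0.0, 2.088]
force: [-0.2, -0.1, -0.1]
grip_width: 0.0564
grip_force: 0.0
```

```bash
cat >> h.py <<'E'
def go(p,yaw_deg):
    "shift/turn (interface units) from the present pose to TCP p, tool down, yaw"
    o=get_obs(); R0=R.from_euler("xyz",o["eef_rot"]); R1=R.from_euler("xyz",[np.pi,0,np.radians(yaw_deg)])
    s=R0.inv().apply(np.array(p)-o["ee_pos"])/.25; t=(R0.inv()*R1).as_rotvec()/(2*np.pi)
    print("t",o["time_s"],"at",np.round(o["ee_pos"],4),np.degrees(o["eef_rot"]).round(2),"F",np.round(o["force"],2),"w",round(o["grip_width"],4),"q",np.round(o["qpos"],2)); print("cmd",s.round(3),t.round(4))
Hh=np.array([.4996,-.0189]); d=np.array([.186,.983])
def st(a,z): return [*(Hh+d*a),z]
E
python3 -c "
from h import *
go(st(.03,.224),79.3)"
```

```text
t 1.05 at [0.3471 0.2641 0.2244] [-180.      0.    119.61] F [-0.16 -0.08 -0.06] w 0.0564 q [ 0.57  0.04  1.82 -0.    1.28  0.05]
cmd [-1.194  0.048  0.002] [-0.     0.     0.112]
```

Call:
play_rows([
  [[-0.1, 0.0, 0, 0, 0, 0.01, 0.2], [-0.22, 0.01, 0, 0, 0, 0.02, 0.2], [-0.36, 0.02, 0, 0, 0, 0.035, 0.2], [-0.5, 0.02, 0, 0, 0, 0.05, 0.2], [-0.64, 0.03, 0, 0, 0, 0.065, 0.2], [-0.78, 0.03, 0, 0, 0, 0.08, 0.2], [-0.9, 0.04, 0, 0, 0, 0.1, 0.2], [-0.98, 0.05, 0, 0, 0, 0.112, 0.2], [-1, 0.05, 0, 0, 0, 0.112, 0.2]],
])

```text
time_s: 1.95
ee_pos: [0.4819, 0.0535, 0.2241]
eef_rot: [-3.141, 0.0, 1.384]
force: [-0.4, 1.0, -0.1]
grip_width: 0.0564
grip_force: 0.0
```

```bash
python3 -c "
from h import *
go(st(.032,.114),79.3)"
```

```text
t 1.95 at [0.4819 0.0535 0.2241] [-179.97    0.     79.29] F [-0.42  1.05 -0.11] w 0.0564 q [0.04 0.16 1.7  0.   1.29 0.22]
cmd [-0.143  0.124  0.44 ] [-0.0001  0.     -0.    ]
```

Call:
play_rows([
  [[0, 0.06, 0.05, 0, 0, 0, 0.2], [0, 0.12, 0.15, 0, 0, 0, 0.2], [0, 0.124, 0.27, 0, 0, 0, 0.2], [0, 0.124, 0.37, 0, 0, 0, 0.2], [-0.04, 0.124, 0.43, 0, 0, 0, 0.2], [-0.09, 0.124, 0.44, 0, 0, 0, 0.2], [-0.12, 0.124, 0.44, 0, 0, 0, 0.2], [-0.13, 0.124, 0.44, 0, 0, 0, 0.2], [-0.13, 0.124, 0.44, 0, 0, 0, 0.2]],
])

```text
time_s: 2.85
ee_pos: [0.506, 0.0158, 0.1155]
eef_rot: [3.14, -0.0, 1.384]
force: [0.5, 0.3, -0.6]
grip_width: 0.0563
grip_force: 0.0
```

Run:
```python
from h import *
go(st(.032,.112),79.3)
# arc: contact point (8 mm ahead of tool axis), tip height=s cos+14 sin
a0=0.032+.004
for th in(0,10,20,30,40,50,60):
    t=np.radians(th); s=.087; print(th,round((s*np.sin(t)-.014*np.cos(t))*1000-8), round(1000*(5+19+1000*(s*np.cos(t)+.014*np.sin(t)))/1000))
c=camera("scene"); cv2.imwrite("pics/s1.png",cv2.resize(c["frame"][60:320,150:490,::-1],(680,520)))
```

```text
t 2.85 at [0.506  0.0158 0.1155] [ 1.799e+02 -2.000e-02  7.932e+01] F [ 0.47  0.32 -0.57] w 0.0563 q [-0.04  0.32  1.76  0.    1.05  0.15]
cmd [-0.013  0.     0.014] [ 0.0003 -0.0001  0.0001]
0 -22 111
10 -7 112
20 9 111
30 23 106
40 37 100
50 50 91
60 60 80
```

View pics/s1.png

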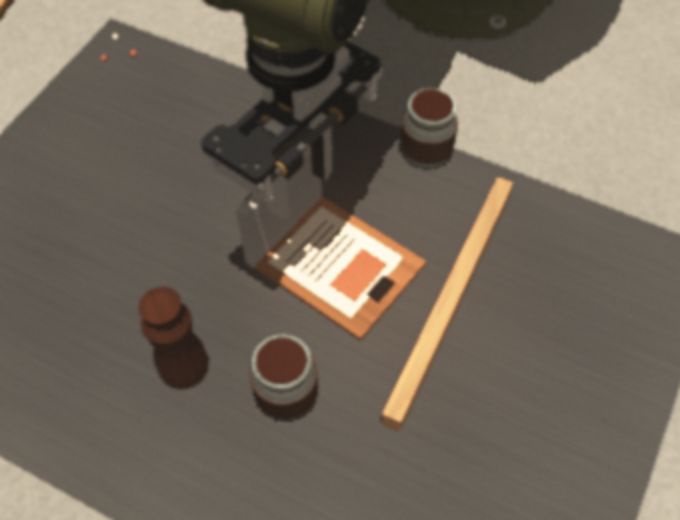

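The fingers stand over the plate just on the rail side of the foot face, clear of the jars and mill. Now I push slowly.

Call:
play_rows([
  [[-0.01, 0, 0.014, 0, 0, 0, 0.2], [-0.025, 0, 0.014, 0, 0, 0, 0.2], [-0.04, 0, 0.014, 0, 0, 0, 0.2], [-0.055, 0, 0.014, 0, 0, 0, 0.2], [-0.07, 0, 0.014, 0, 0, 0, 0.2], [-0.085, 0, 0.014, 0, 0, 0, 0.2], [-0.1, 0, 0.014, 0, 0, 0, 0.2], [-0.115, 0, 0.014, 0, 0, 0, 0.2], [-0.125, 0, 0.014, 0, 0, 0, 0.2]],
])

```text
time_s: 3.8
ee_pos: [0.4998, -0.0152, 0.111]
eef_rot: [3.142, 0.0, 1.384]
force: [1.0, -0.2, 0.1]
grip_width: 0.0565
grip_force: 0.5
```

Run:
```python
from h import *
go(st(-.037,.1),79.3)
P=pts(camera("top")); q=P[180:275,300:350].reshape(-1,3); print(np.nanpercentile(q[:,2],[5,50,95]))
```

```text
t 3.8 at [ 0.4998 -0.0152  0.111 ] [179.99   0.    79.31] F [ 0.99 -0.17  0.14] w 0.0565 q [-0.1   0.32  1.78 -0.    1.04  0.08]
cmd [-0.163  0.002  0.044] [0. 0. 0.]
[0.00353844 0.03410327 0.04693574]
```

Call:
play_rows([
  [[-0.02, 0, 0, 0, 0, 0, 0.2], [-0.045, 0, 0, 0, 0, 0, 0.2], [-0.07, 0, 0.007, 0, 0, 0, 0.2], [-0.095, 0, 0.015, 0, 0, 0, 0.2], [-0.12, 0, 0.025, 0, 0, 0, 0.2], [-0.145, 0, 0.037, 0, 0, 0, 0.2], [-0.17, 0, 0.05, 0, 0, 0, 0.2], [-0.195, 0, 0.06, 0, 0, 0, 0.2], [-0.22, 0, 0.065, 0, 0, 0, 0.2], [-0.24, 0, 0.065, 0, 0, 0, 0.2]],
])

```text
time_s: 4.85
ee_pos: [0.4885, -0.0743, 0.0945]
eef_rot: [-3.141, 0.0, 1.384]
force: [0.3, 0.1, 0.9]
grip_width: 0.0562
grip_force: 0.0
```

Run:
```python
from h import *
go(st(-.06,.1),79.3)
c=camera("scene"); cv2.imwrite("pics/s2.png",cv2.resize(c["frame"][60:320,150:490,::-1],(680,520)))
```

```text
t 4.85 at [ 0.4885 -0.0743  0.0945] [-179.98    0.     79.31] F [0.32 0.05 0.85] w 0.0562 q [-0.23  0.33  1.81 -0.    1.   -0.04]
cmd [-0.014  0.002 -0.022] [-0.0001  0.      0.    ]
```

View pics/s2.png

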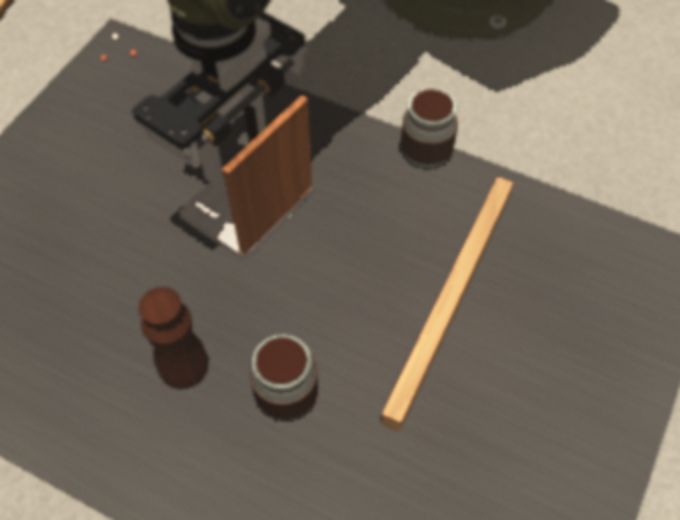

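The stand is upright on its foot. I back the fingers off past the foot's front edge and re-measure.

Call:
play_rows([
  [[-0.03, 0, 0, 0, 0, 0, 0.2], [-0.1, 0, 0, 0, 0, 0, 0.2], [-0.2, 0, 0, 0, 0, 0, 0.2], [-0.3, 0, 0, 0, 0, 0, 0.2], [-0.39, 0, 0, 0, 0, 0, 0.2], [-0.42, 0, 0, 0, 0, 0, 0.2], [-0.42, 0, 0, 0, 0, 0, 0.2]],
])

```text
time_s: 5.6
ee_pos: [0.4691, -0.1775, 0.0947]
eef_rot: [3.142, -0.0, 1.383]
force: [0.4, 0.5, -0.3]
grip_width: 0.0563
grip_force: 0.0
```

```bash
cat > m.py <<'E'
from h import *
import sys
c=camera("scene"); P=pts(c); F=c["frame"]
# plate back: vertical surface above board, reddish
q=P.reshape(-1,3); m=(q[:,2]>.03)&(q[:,2]<.15)&(q[:,0]>.4)&(q[:,0]<.6)&(q[:,1]>-.08)&(q[:,1]<.2)
hsv=cv2.cvtColor(F,cv2.COLOR_RGB2HSV).reshape(-1,3); m&=(hsv[:,1]>110)&(hsv[:,0]<15)
b=q[m]
vx,vy,x0,y0=cv2.fitLine(b[:,:2].astype(np.float32),cv2.DIST_HUBER,0,.001,.001).ravel()
s=(b[:,0]-x0)*vx+(b[:,1]-y0)*vy; lo,hi=np.percentile(s,[1,99]); k=(lo+hi)/2
print("n",m.sum(),"back line dir deg",np.degrees(np.arctan(vy/vx)),"mid",x0+k*vx,y0+k*vy,"width",hi-lo,"zmax",b[:,2].max())
r=(q[:,2]>.005)&(q[:,2]<.033)&(abs(q[:,0]-.5)<.13)&(q[:,1]>.165)&(q[:,1]<.2)
t=camera("top"); Pt=pts(t); cv2.imwrite("pics/"+sys.argv[1],t["frame"][120:360,200:520,::-1].repeat(2,0).repeat(2,1))
w=Pt.reshape(-1,3); g=(w[:,2]>.014)&(w[:,2]<.03)&(w[:,0]>.4)&(w[:,0]<.6)&(w[:,1]<.15)&(w[:,1]>-.2)
hs=cv2.cvtColor(t["frame"],cv2.COLOR_RGB2HSV).reshape(-1,3); g&=(hs[:,1]<60)&(hs[:,2]>110)
if g.sum()>50: print("foot",g.sum(),cv2.minAreaRect(w[g][:,:2].astype(np.float32)*1000))
E
python3 m.py t3.png; python3 -c "
from h import *
go(st(-.14,.03),79.3)"
```

```text
n 1470 back line dir deg -10.508322 mid 0.500871349073304 -0.02108682550493888 width 0.11711292118016724 zmax 0.14998246527846315
foot 2106 ((489.76251220703125, -67.51927947998047), (101.66633605957031, 120.39067077636719), 79.3400650024414)
t 5.7 at [ 0.4693 -0.1764  0.0947] [-1.7999e+02 -1.0000e-02  7.9320e+01] F [-1.13  1.09 -0.16] w 0.0566 q [-0.43  0.35  1.79  0.    1.01 -0.25]
cmd [0.081 0.002 0.259] [-0.     -0.      0.0001]
```

View pics/t3.png

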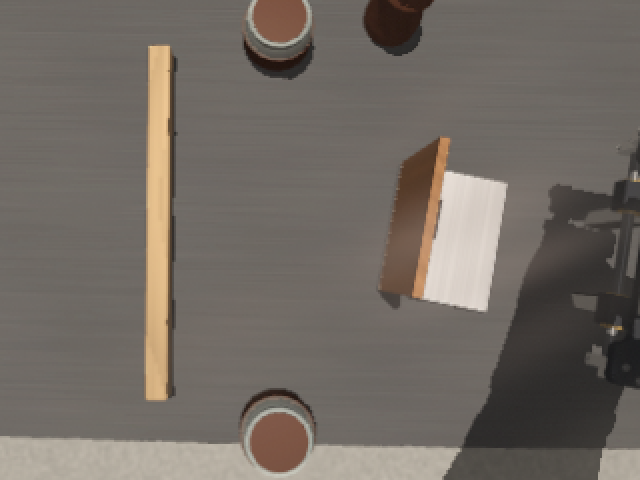

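The foot spans 101.7 × 120.4 mm, which matches the sizes given, with a heading of 79.4° and the heel at (0.501, −0.021). The rail's heading is 91.4°. I lower the fingers in front of the foot's edge.

Call:
play_rows([
  [[0, 0.002, 0.05, 0, 0, 0, 0.6], [0, 0.004, 0.12, 0, 0, 0, 0.6], [0, 0.006, 0.19, 0, 0, 0, 0.6], [0, 0.008, 0.24, 0, 0, 0, 0.6], [0.03, 0.008, 0.26, 0, 0, 0, 0.6], [0.06, 0.008, 0.263, 0, 0, 0, 0.6], [0.08, 0.008, 0.263, 0, 0, 0, 0.6], [0.08, 0.008, 0.263, 0, 0, 0, 0.6]],
])

```text
time_s: 6.5
ee_pos: [0.4755, -0.1569, 0.0296]
eef_rot: [3.141, 0.0, 1.385]
force: [-0.2, 0.2, 0.3]
grip_width: 0.0751
grip_force: 0.0
```

Run:
```python
from h import *
H0=np.array([.5009,-.0211]); t0=79.4
def pose(h,t): # tool for stand heel h heading t
    u=np.array([np.cos(np.radians(t)),np.sin(np.radians(t))]); return [*(h-.108*u),.029]
go(pose(H0,t0),t0)
# path: heading turns linearly 79.4->91.4 while heel advances
N=8; h=H0.copy()
F=np.array([.503,.182])
for i in range(0,N+1):
    f=i/N; t=t0+12*f
    print(i); go(pose(H0+f*np.array([.008,.188]),t),t)
```

```text
t 6.5 at [ 0.4755 -0.1569  0.0296] [1.7994e+02 1.0000e-02 7.9380e+01] F [-0.16  0.16  0.29] w 0.0751 q [-0.39  0.45  1.83  0.    0.86 -0.21]
cmd [0.121 0.    0.002] [ 0.0002  0.     -0.0001]
0
t 6.5 at [ 0.4755 -0.1569  0.0296] [1.7994e+02 1.0000e-02 7.9380e+01] F [-0.16  0.16  0.29] w 0.0751 q [-0.39  0.45  1.83  0.    0.86 -0.21]
cmd [0.121 0.    0.002] [ 0.0002  0.     -0.0001]
1
t 6.5 at [ 0.4755 -0.1569  0.0296] [1.7994e+02 1.0000e-02 7.9380e+01] F [-0.16  0.16  0.29] w 0.0751 q [-0.39  0.45  1.83  0.    0.86 -0.21]
cmd [ 0.214 -0.002  0.002] [ 0.0002  0.     -0.0042]
2
t 6.5 at [ 0.4755 -0.1569  0.0296] [1.7994e+02 1.0000e-02 7.9380e+01] F [-0.16  0.16  0.29] w 0.0751 q [-0.39  0.45  1.83  0.    0.86 -0.21]
cmd [ 0.308 -0.004  0.002] [ 0.0002  0.     -0.0084]
3
t 6.5 at [ 0.4755 -0.1569  0.0296] [1.7994e+02 1.0000e-02 7.9380e+01] F [-0.16  0.16  0.29] w 0.0751 q [-0.39  0.45  1.83  0.    0.86 -0.21]
cmd [ 0.402 -0.006  0.002] [ 0.0002  0.     -0.0126]
4
t 6.5 at [ 0.4755 -0.1569  0.0296] [1.7994e+02 1.0000e-02 7.9380e+01] F [-0.16  0.16  0.29] w 0.0751 q [-0.39  0.45  1.83  0. 
[... 151 characters left out ...]
.16  0.29] w 0.0751 q [-0.39  0.45  1.83  0.    0.86 -0.21]
cmd [ 0.59  -0.011  0.002] [ 0.0002  0.     -0.0209]
6
t 6.5 at [ 0.4755 -0.1569  0.0296] [1.7994e+02 1.0000e-02 7.9380e+01] F [-0.16  0.16  0.29] w 0.0751 q [-0.39  0.45  1.83  0.    0.86 -0.21]
cmd [ 0.685 -0.013  0.002] [ 0.0002  0.     -0.0251]
7
t 6.5 at [ 0.4755 -0.1569  0.0296] [1.7994e+02 1.0000e-02 7.9380e+01] F [-0.16  0.16  0.29] w 0.0751 q [-0.39  0.45  1.83  0.    0.86 -0.21]
cmd [ 0.78  -0.015  0.002] [ 0.0002  0.     -0.0292]
8
t 6.5 at [ 0.4755 -0.1569  0.0296] [1.7994e+02 1.0000e-02 7.9380e+01] F [-0.16  0.16  0.29] w 0.0751 q [-0.39  0.45  1.83  0.    0.86 -0.21]
cmd [ 0.875 -0.017  0.002] [ 0.0002  0.     -0.0334]
```

Call:
play_rows([
  [[0.04, 0, 0.002, 0, 0, 0, 0.6], [0.08, 0, 0.002, 0, 0, 0, 0.6], [0.1, 0, 0.002, 0, 0, 0, 0.6], [0.115, 0, 0.002, 0, 0, 0, 0.6], [0.13, 0, 0.002, 0, 0, 0, 0.6], [0.15, -0.001, 0.002, 0, 0, -0.001, 0.6], [0.17, -0.001, 0.002, 0, 0, -0.002, 0.6], [0.19, -0.002, 0.002, 0, 0, -0.003, 0.6], [0.21, -0.002, 0.002, 0, 0, -0.004, 0.6], [0.23, -0.003, 0.002, 0, 0, -0.005, 0.6]],
])

```text
time_s: 7.5
ee_pos: [0.485, -0.1007, 0.0285]
eef_rot: [3.141, 0.0, 1.416]
force: [-0.3, -5.2, 1.1]
grip_width: 0.0752
grip_force: 2.3
```

```bash
python3 m.py t4.png
```

```text
n 1373 back line dir deg -8.895957 mid 0.5019686102167318 0.005841940404411717 width 0.11806681354423992 zmax 0.1498850882660907
foot 2243 ((492.61846923828125, -39.26591873168945), (100.56988525390625, 120.29232025146484), 81.01301574707031)
```

Call:
play_rows([
  [[0.02, 0, 0, 0, 0, -0.001, 0.6], [0.045, -0.001, 0, 0, 0, -0.002, 0.6], [0.07, -0.001, 0, 0, 0, -0.003, 0.6], [0.095, -0.001, 0, 0, 0, -0.004, 0.6], [0.12, -0.001, 0, 0, 0, -0.005, 0.6], [0.145, -0.002, 0, 0, 0, -0.006, 0.6], [0.17, -0.002, 0, 0, 0, -0.007, 0.6], [0.195, -0.002, 0, 0, 0, -0.008, 0.6], [0.22, -0.002, 0, 0, 0, -0.009, 0.6], [0.245, -0.003, 0, 0, 0, -0.01, 0.6]],
])

```text
time_s: 8.6
ee_pos: [0.4936, -0.0399, 0.0284]
eef_rot: [-3.142, 0.0, 1.479]
force: [0.4, -4.3, 0.2]
grip_width: 0.075
grip_force: 2.0
```

```bash
python3 m.py t5.png
```

```text
n 1118 back line dir deg -5.627967 mid 0.5050847155163734 0.0675504437665939 width 0.11639149592554295 zmax 0.14993448790523933
foot 2513 ((496.71435546875, 11.294742584228516), (78.63177490234375, 120.30332946777344), 84.79391479492188)
```

Call:
play_rows([
  [[0.02, 0, 0, 0, 0, -0.001, 0.6], [0.045, 0, 0, 0, 0, -0.002, 0.6], [0.07, -0.001, 0, 0, 0, -0.003, 0.6], [0.095, -0.001, 0, 0, 0, -0.004, 0.6], [0.12, -0.001, 0, 0, 0, -0.005, 0.6], [0.145, -0.002, 0, 0, 0, -0.006, 0.6], [0.17, -0.002, 0, 0, 0, -0.007, 0.6], [0.195, -0.002, 0, 0, 0, -0.009, 0.6], [0.22, -0.002, 0, 0, 0, -0.01, 0.6], [0.245, -0.003, 0, 0, 0, -0.011, 0.6]],
])

```text
time_s: 9.7
ee_pos: [0.4985, 0.0212, 0.0284]
eef_rot: [-3.142, 0.0, 1.548]
force: [-0.2, -3.4, -1.6]
grip_width: 0.0751
grip_force: 1.7
```

```bash
python3 m.py t6.png
```

```text
n 803 back line dir deg -1.3405617 mid 0.5028864348421466 0.1291731985777324 width 0.1159608191473551 zmax 0.149981134664242
foot 1976 ((498.8425598144531, 91.15310668945312), (63.9786491394043, 120.18778991699219), 88.52669525146484)
```

Call:
play_rows([
  [[0.015, 0, 0, 0, 0, -0.001, 0.6], [0.035, 0, 0, 0, 0, -0.002, 0.6], [0.055, 0, 0, 0, 0, -0.003, 0.6], [0.075, 0, 0, 0, 0, -0.004, 0.6], [0.095, 0, 0, 0, 0, -0.005, 0.6], [0.115, 0, 0, 0, 0, -0.006, 0.6], [0.135, 0, 0, 0, 0, -0.007, 0.6], [0.15, 0, 0, 0, 0, -0.0075, 0.6], [0.165, 0, 0, 0, 0, -0.0075, 0.6], [0.175, 0, 0, 0, 0, -0.0075, 0.6]],
])

```text
time_s: 10.8
ee_pos: [0.4995, 0.0647, 0.0285]
eef_rot: [-3.142, 0.0, 1.595]
force: [-0.0, -4.4, 0.3]
grip_width: 0.0753
grip_force: 2.3
```

```bash
python3 m.py t7.png
```

```text
n 547 back line dir deg 1.211269 mid 0.5001420674511767 0.17276009530407843 width 0.11323324986105526 zmax 0.14999390484168618
foot 695 ((496.8010559082031, 127.54151916503906), (46.40475082397461, 121.48978424072266), 88.25189208984375)
```

View pics/t7.png

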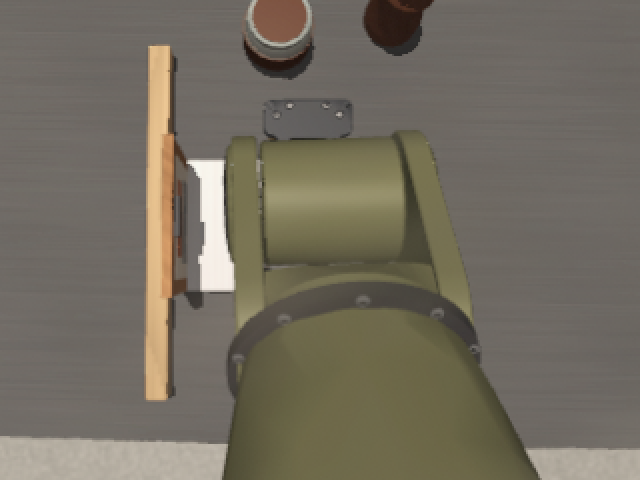

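The stand is upright and parallel to the rail, about 9 mm short of it. I creep in while watching the force.

Call:
play_rows([
  [[0.004, 0, 0, 0, 0, 0, 0.6], [0.008, 0, 0, 0, 0, 0, 0.6], [0.012, 0, 0, 0, 0, 0, 0.6], [0.016, 0, 0, 0, 0, 0, 0.6], [0.02, 0, 0, 0, 0, 0, 0.6], [0.024, 0, 0, 0, 0, 0, 0.6], [0.028, 0, 0, 0, 0, 0, 0.6], [0.028, 0, 0, 0, 0, 0, 0.6]],
])

```text
time_s: 11.7
ee_pos: [0.4993, 0.0716, 0.0284]
eef_rot: [-3.142, -0.0, 1.595]
force: [-0.6, -1.8, -1.2]
grip_width: 0.0752
grip_force: 1.2
```

```bash
python3 m.py t8.png
```

```text
n 528 back line dir deg 1.2104734 mid 0.49886354117967474 0.17973545365277396 width 0.11578569695113992 zmax 0.14987788315673078
foot 354 ((496.6382751464844, 128.98324584960938), (119.21129608154297, 43.72547149658203), 0.951483964920044)
```

Call:
play_rows([
  [[0.002, 0, 0, 0, 0, 0, 0.6], [0.004, 0, 0, 0, 0, 0, 0.6], [0.006, 0, 0, 0, 0, 0, 0.6]],
])

```text
time_s: 12.1
ee_pos: [0.4993, 0.0726, 0.0284]
eef_rot: [3.142, 0.001, 1.595]
force: [0.5, -8.9, -0.3]
grip_width: 0.0753
grip_force: 4.7
```

Call:
play_rows([
  [[0.002, 0, 0, 0, 0, 0, 0.6], [0.003, 0, 0, 0, 0, 0, 0.6]],
])

```text
time_s: 12.3
ee_pos: [0.4994, 0.0727, 0.0285]
eef_rot: [3.142, 0.002, 1.595]
force: [0.2, -14.3, 1.1]
grip_width: 0.0753
grip_force: 7.2
```

The rail is reached: the force rose to 14 N with no further motion. I back off straight, then up.

Call:
play_rows([
  [[-0.01, 0, 0, 0, 0, 0, 0.6], [-0.04, 0, 0, 0, 0, 0, 0.6], [-0.1, 0, 0, 0, 0, 0, 0.6], [-0.2, 0, 0, 0, 0, 0, 0.6], [-0.3, 0, -0.1, 0, 0, 0, 0.6], [-0.4, 0, -0.25, 0, 0, 0, 0.6], [-0.5, 0, -0.4, 0, 0, 0, 0.6], [-0.58, 0, -0.55, 0, 0, 0, 0.6], [-0.6, 0, -0.65, 0, 0, 0, 0.6], [-0.6, 0, -0.65, 0, 0, 0, 0.6]],
])

```text
time_s: 13.3
ee_pos: [0.5039, -0.0782, 0.1944]
eef_rot: [3.136, 0.001, 1.593]
force: [0.6, 0.4, -0.5]
grip_width: 0.0749
grip_force: 0.0
```

```bash
python3 m.py t9.png
```

```text
n 514 back line dir deg 1.4104447 mid 0.4964328149248911 0.1805779919244318 width 0.12013113458376959 zmax 0.14924218390478594
foot 2430 ((497.077392578125, 116.35948181152344), (119.53876495361328, 69.13006591796875), 1.1320959329605103)
```

View pics/t9.png

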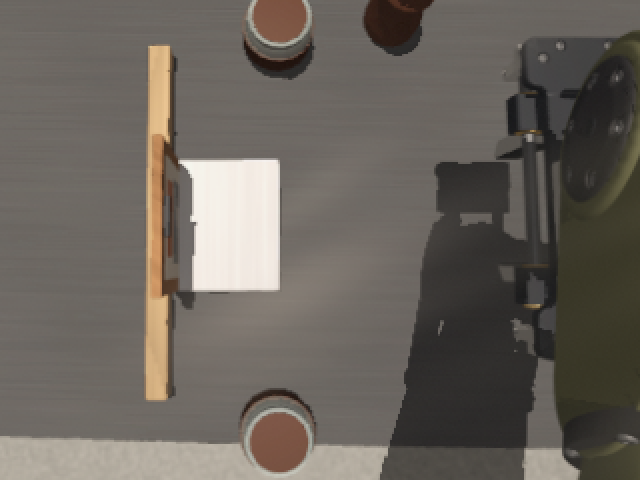

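The stand is upright and flush against the rail (back at y 0.181, heading within 0.5° of the rail's). The jars and mill are where they were and the arm is clear.

```bash
python3 -c "
from station import workorder
print(workorder.hand_in())"
```

```text
the job is handed in; nothing more can be done
None
```

I tipped the recipe stand upright with fingertip pushes and slid it flush against the rail. My last look put its back about 2 mm from the rail face and parallel to within 0.5°, with the jars and mill where they were, and I handed the job in at about 13 s; the hand-in returned no verdict.

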